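# Check the balance of the slide stainer's hood

## Robot

A 6-joint arm with a two-finger parallel gripper is mounted at the origin on a cart in front of the work surface, level with it; the furniture and walls round the work are solid. World frame = base frame: x ahead of the robot, y to its left, z up, the work surface at z = 0. Lengths are in m, angles in rad, forces in N, time in s.
With the tool pointing down it reaches from about 0.4 to 0.825 m from the base axis. Payload 7 kg.
Tool frame: the origin (TCP) lies between the finger pads, 19 mm behind the fingertips; this is the grasp point; z points along the fingers, y is the line along which they close (so a half turn about z gives the same grasp; the last joint's range is limited). The gripper opens to 88 mm and grips with 3 to 60 N. Pads are 19 mm wide; open, the fingers measure 130 mm over their backs; the gripper's body (78 mm by 193 mm) begins 47 mm behind the grasp point.
Start: joints at [1.419, 0.359, 0.012, 0, -1.224, -0.288], TCP at [0.287, 0.611, 0.245] pointing down, gripper open.
Joint ranges: [-3.07, 3.07], [-1.43, 2.12], [-1.02, 1.25], [-3.03, 1.67], [-3.05, -0], [-3.03, 3.03]. Speed limits (rad/s): [2.39, 2.39, 3.01, 3.14, 3.14, 3.14].

## Interface

Orientations are given as a unit quaternion [x, y, z, w].
In Python, from plant import env gives the robot as it stands.
- The arm moves only by the shell command python3 -m creep 'ROWS' [FORCE]. ROWS is JSON, a list of rows, each a list of 7 numbers: the closure, from 0 (fully open) to 1 (shut), then the shift along the tool's x, y, z in cm, then the turn, a rotation vector about the tool's x, y, z in rad. In form: [[gripper, dx, dy, dz, ax, ay, az], ...]. A call has 1 to 12 rows; each row shifts and turns the commanded pose from where the row before left it, along the tool's axes as they then stand; what a row does not reach is not made up. A row lasts 1/10 s, in which the tool goes at most 50 mm and 8.59 degrees, less where a joint would pass 70% of its speed; a pose out of reach is approached as far as the arm can. A call with a gripper value outside its range is refused whole. The fingers move at their own pace and stop on an object; FORCE is the grip in N (left out, the last holds). Time passes only in rows, so rows that do not move let the fingers close. It gives the time, the measured TCP pose, the force, the opening and the grip force at its end, in the units of the state.
- env.get_obs(): the state, without advancing time (a new reading comes with each control period).
- env.read_camera(name): name is "scene" or "side" or "wrist"; returns the picture (480x640x3 uint8, blue, green, red); there is no depth.
- env.get_calibration(name): a dict with "mtx" (3x3 intrinsics, pixels), "distortion" ([k1, k2, p1, p2, k3] as OpenCV has them; the pictures are not rectified), "world_to_cam" (4x4, takes a point from world to camera coordinates). Camera axes: x right, y up, looking along -z (the intrinsics and any distortion apply to the point x, -y, -z); pixel columns grow to the right and rows downward; lengths in m; the calibration is good to about 2 mm. A picture is of the moment at which its call begins: read the wrist's pose just before it. get_calibration takes no time and is no camera call; for the wrist camera it gives the pose at the moment of the call.
- env.close_job(): hands the job in; it is judged then, once.
Trained networks look in the newest picture that a camera, given by its name, has taken for a name from the list of things; names that differ only in an ending like _2 or _b are one class to them, and where a whole thing is asked for, a point or a joint stands for the part that bears it (a point fixed in the world has none). Each returns a list of dicts, best first, with "confidence" (0 to 1); they miss things now and then, are a little off and sometimes report something else, mostly with a low value. They report only what shows in the picture. A call takes as long as a camera call.
- env.search_frame(camera, name): "extent" ([left, top, right, bottom] in pixels, round what is visible of it).
- env.cut_out(camera, name): "region" (480x640 bool, what is visible of it) and "extent" ([left, top, right, bottom] in pixels, round what is visible of it).
- env.pinpoint(camera, name): "point" ([row, column] in pixels: a listed point, or the origin of a listed thing).
The state is a dict: "time_s": time; "joint_positions": joint angles; "qd": joint speeds; "tau": joint torques, N m; "tcp_pos": TCP position; "ee_rot": TCP orientation; "wrist_force": force on the tool from outside, world axes, zero at the start; "wrist_torque": the same for the moment, N m; "finger_gap": finger opening in m; "grasp_force": force on a finger pad.
Only numpy, scipy, OpenCV 4.12 (cv2) and the standard library are available. Lean on these libraries where they do the work, as an engineer would, in place of code of your own. Each camera call takes 0.05 s, during which the arm holds its last target. There are 200 camera calls.

## Task

The balance springs of the slide stainer's hood have been changed and I want to set their screws. Swing the stainer's front door wide open by its handle (shut, its catch traps the hood), then lift the hood by its bow handle until it is clearly past its balance point and the springs would carry it. Then ease it back and keep hold of the handle with the hood still, just below the balance point, where it would sink if let go: finish while holding it there, the door still open; do not let the hood fly up or drop, and leave everything else on the desk alone.

Things in the scene. Friction and masses are not known exactly. Their poses are not given: they have to be found in the camera images.
- stainer: slide stainer: box-shaped bench instrument, 170 deep (x) x 220 wide (y) x 150 mm high, fixed to the desk, front (-x) towards the robot, yaw within 0.2 rad. Origin: centre of its underside; x to its back, y to its left, z up. Front: keypad at the right, door over the rest; flat hood with a window on top. Places 'in its frame' below are mm from this origin
- door_hinge (a point): foot of the upright hinge line of the front door, at (-91, +105.5, 21) mm in the stainer's frame (left end of its front)
- door_handle (a point): grip point on the door's upright steel bow handle, on the bar's axis, 10 mm below the bow's upper limb. Bar 10 mm thick, 31 mm (axis) off the door's face, 35 to 101 mm above the desk. Door shut: at (-128, -39.5, 91) in the stainer's frame, i.e. 37 mm in front and 145 mm right of the hinge line. Turns with the door; its axes match the stainer's when shut
- door_angle (a joint): opening of the front door, rad: 0 shut, grows as its right edge swings out towards the robot and then left (clockwise from above); stop at 1.75, wide open from 1.1. Stays where left (hinge friction 0.04 N m). A catch plate hooked over the hood's front rim traps the hood until the door is about 0.2 open. Starts shut or up to 0.15 ajar
- hood_hinge (a point): middle of the hood's hinge line, along the stainer's y at its back: at (75, 0, 118) mm in the stainer's frame
- hood_handle (a point): steel bow handle on the hood's top near its front: round bar 12 mm thick, 110 mm long along the stainer's y between two posts, axis 45 mm above the flat top. This point: middle of the bar's axis. Closed: at (-57, 0, 196) in the stainer's frame, 132 mm in front of and 78 mm above the hinge line; swings on radius 153 mm, starting 0.534 rad above level
- hood: the hood itself, a 1.6 kg shell 170 x 216 x 37 mm with a clear window, under the handle; origin in the middle of its hinge line, axes as the stainer's when closed
- hood_angle (a joint): opening of the hood, rad: 0 closed, grows as the front and handle rise about the rear hinge; stop at 1.25. Sprung over-centre, balance point at 0.65. Below it the hood sinks shut by itself (2.4 N at the handle when closed, 0.8 N at 0.5); above it the springs carry it up to the stop (0.9 N at 0.8, 4 N at the stop). It stays nowhere by itself
- petri_dish: bystander, leave alone: round shallow dish, 62 mm across, 15 mm high, at the front right of the stainer
- coverslip_box: bystander, leave alone: small flat box, 39 x 47 x 16 mm, right of the stainer
- slide_pack: bystander, leave alone: small carton, 79 x 31 x 24 mm, between mixer and microscope
- beaker: bystander, leave alone: small plastic beaker, 45 mm across, 54 mm high, right of the stainer
- wash_drop: bystander, leave alone: small dropper bottle, 30 mm across, 76 mm high, right of the stainer
- tally_counter: bystander, leave alone: round hand counter, 52 mm across, 21 mm high, right of the stainer
- marker_pen: bystander, leave alone: pen, 132 mm long, 15 mm thick, lying on the log book at the right

How it is judged:
On the way, in this order (a step that is already met when the one before it is completed fails the run):
1. the front door is swung wide open while the hood is still closed (value of joint door_angle above 1.1 rad and value of joint hood_angle below 0.1 rad), for 0.2 s.
2. the hood is lifted clearly past its balance point (value of joint hood_angle above 0.73 rad), for 0.2 s.
At the end, for the whole second after the job is handed in: The fingers are on the hood's handle (its grip point within 50 mm of the TCP) and hold the hood still at 0.42 to 0.61 rad, that is 0.04 to 0.23 rad (2 to 13 degrees) below its balance point of 0.65; the door is still open by more than 1.0 rad (value of joint hood_angle between 0.42 and 0.61 rad and velocity of joint hood_angle between -0.06 and 0.06 rad/s and contact force between the fingers and hood above 0.15 N and distance between the grasp point and hood_handle below 0.05 m and value of joint door_angle above 1 rad); the arm keeps its last pose, push and grip.
It fails at once if the hood is let fly up or drop (faster than 2.5 rad/s) (velocity of joint hood_angle above 2.5 rad/s or velocity of joint hood_angle below -2.5 rad/s).
It fails at once if a bystander is moved by more than 25 mm (distance of any of petri_dish, coverslip_box, slide_pack, beaker, wash_drop, tally_counter, marker_pen from where it was at the start of the episode above 0.025 m).
It also fails if it takes over 56 s, if anything falls off the work surface, if the arm or the gripper's body presses on something with over 40 N, if the wrist force passes 120 N, or if a joint passes its speed limit or range.

## Working session

There is one attempt and no reset: what is moved stays moved. The work goes in short steps, Python scripts to look and compute and a shell command to move; the robot and the scene stay as the last step left them, time stands still between calls to the robot, and variables do not carry over. Pictures are saved under pics/ and viewed, at most 10 in all, crops included, and the job is handed in when it is done.

```bash
ls; mkdir -p pics; cat > h.py <<'E'
import numpy as np, cv2
from scipy.spatial.transform import Rotation as R
from scipy.optimize import least_squares
from plant import env
def proj(c,P):
    T=np.array(c["world_to_cam"]);P=np.atleast_2d(P)
    q=P@T[:3,:3].T+T[:3,3]; q=q*[1,-1,-1]
    return cv2.projectPoints(q,np.zeros(3),np.zeros(3),np.array(c["mtx"]),np.array(c["distortion"],float))[0][:,0]
def pose(): 
    o=env.get_obs(); return np.array(o["tcp_pos"]),R.from_quat(o["ee_rot"]),o
E
python3 - <<'E'
from h import *
for c in ["scene","side","wrist"]:
    im=env.read_camera(c); cv2.imwrite(f"pics/{c}0.png",im)
    for n in ["stainer","door_hinge","door_handle","hood_hinge","hood_handle","hood"]:
        print(c,n,[(np.round(d["point"],1).tolist(),round(d["confidence"],2)) for d in env.pinpoint(c,n)][:2])
p,r,o=pose();print(o["time_s"],p,r.as_matrix().round(2))
E
```

```text
pics
scene stainer [([243.8, 255.2], 0.7)]
scene door_hinge [([243.2, 208.0], 0.63), ([298.1, 294.2], 0.56)]
scene door_handle [([247.8, 226.9], 0.78)]
scene hood_hinge [([197.8, 272.7], 0.72)]
scene hood_handle [([194.7, 236.7], 0.9)]
scene hood [([200.5, 270.4], 0.89)]
side stainer [([262.5, 230.1], 0.59), ([213.5, 238.3], 0.46)]
side door_hinge [([265.2, 363.8], 0.29)]
side door_handle [([259.2, 227.3], 0.82)]
side hood_hinge [([216.6, 235.2], 0.84), ([256.4, 230.4], 0.62)]
side hood_handle [([211.1, 223.8], 0.82)]
side hood [([214.3, 238.3], 0.66)]
wrist stainer []
wrist door_hinge []
wrist door_handle []
wrist hood_hinge []
wrist hood_handle []
wrist hood []
1.05 [0.28739022 0.61072812 0.24538176] [[ 0.9  -0.43  0.  ]
 [-0.43 -0.9   0.  ]
 [-0.   -0.   -1.  ]]
```

View pics/scene0.png

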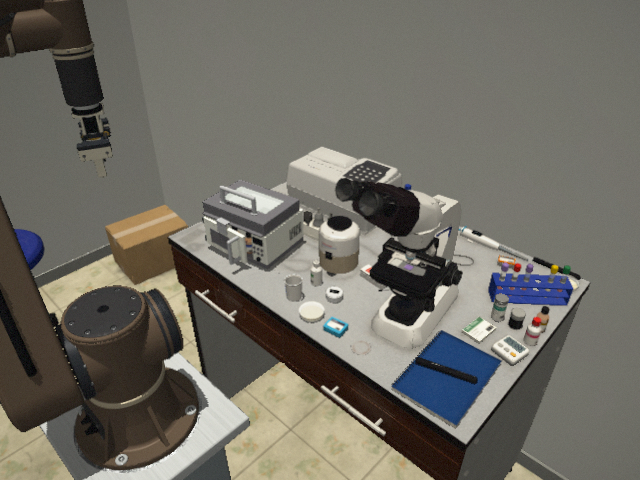

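View pics/side0.png

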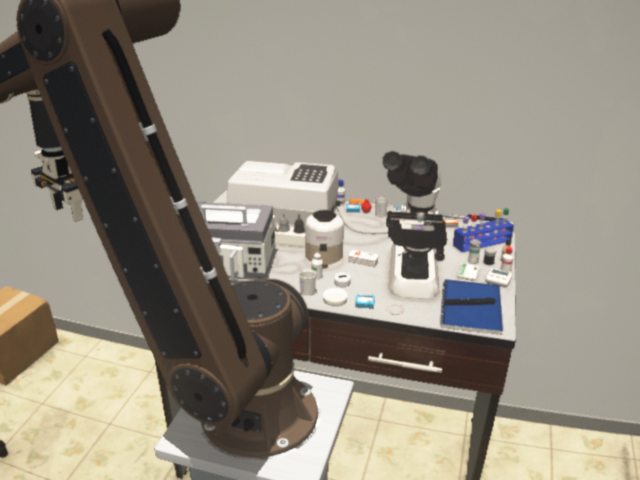

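```bash
cat > fit.py <<'E'
from h import *
obs=[("scene","s",(243.8,255.2)),("scene","dh",(243.2,208)),("scene","d",(247.8,226.9)),("scene","hh",(197.8,272.7)),("scene","h",(194.7,236.7)),("scene","hh",(200.5,270.4)),
("side","s",(262.5,230.1)),("side","d",(259.2,227.3)),("side","hh",(216.6,235.2)),("side","h",(211.1,223.8)),("side","hh",(214.3,238.3))]
C={c:env.get_calibration(c) for c in("scene","side")}
L=dict(s=[0,0,0],dh=[-.091,.1055,.021],hh=[.075,0,.118],h=[-.057,0,.196])
def pts(v,k):
    x,y,a,d=v
    if k=="d":
        q=np.array([-.091,.1055,.091])+R.from_euler('z',-d).apply([-.037,-.145,0])
    else: q=np.array(L[k])
    return R.from_euler('z',a).apply(q)+[x,y,0]
def res(v): return np.concatenate([proj(C[c],pts(v,k))[0]-[p[1],p[0]] for c,k,p in obs]+[[(v[2])*5,0]])
best=min((least_squares(res,[x,y,0,.05],loss="soft_l1",f_scale=3) for x in(.5,.7) for y in(-.2,.1,.3)),key=lambda s:s.cost)
print(best.x,best.cost);print(res(best.x)[:-2].reshape(-1,2).round(1).tolist())
for k in("d","h","dh"):print(k,pts(best.x,k))
for c in C:
    T=np.array(C[c]["world_to_cam"]);print(c,-T[:3,:3].T@T[:3,3])
E
python3 fit.py
```

```text
[0.53795438 0.27498728 0.13379626 0.10538213] 27.245406246337758
[[0.6, 1.4], [-1.5, -1.6], [-0.9, -1.1], [-2.3, 1.6], [-1.0, -0.9], [-0.0, -1.1], [2.8, 0.2], [2.4, 1.8], [2.1, -3.1], [-0.8, -2.8], [-1.0, -0.8]]
d [0.40082869 0.22141257 0.091     ]
h [0.48146381 0.26738362 0.196     ]
dh [0.43369426 0.36740522 0.021     ]
scene [-0.1906458  -0.67609909  0.82857051]
side [-0.83690025 -0.34872233  0.87669115]
```

The scene picture shows the stainer at about (255, 225) with its steel door handle near (227, 248) and the bow handle near (237, 195). The side view is partly hidden by the arm. The fit of the stainer's pose agrees to 1–3 px. I'll move in for a close look.

```bash
cat >> h.py <<'E'
def plan(P,yaw,tilt,n,roll=0):
    """rows (shift cm in tool axes, turn) to TCP P; yaw of tool x, tilt leans tool z towards tool x"""
    p,r,o=pose()
    T=R.from_euler('z',yaw)*R.from_euler('x',np.pi)*R.from_euler('y',tilt)
    planT(P,T,n)
def planT(P,T,n):
    p,r,o=pose(); w=(r.inv()*T).as_rotvec()
    print("t",o["time_s"],"p",p.round(4),"rv",w.round(3))
    for i in range(n):
        ri=r*R.from_rotvec(w*i/n); d=ri.inv().apply((np.array(P)-p)/n)*100
        print("[",*d.round(2),*(w/n).round(3),"]",sep=",")
E
python3 - <<'E'
from h import *
p,r,o=pose();T=np.array(env.get_calibration("wrist")["world_to_cam"]);Rc=T[:3,:3].T
print(r.inv().apply(-Rc@T[:3,3]-p),(r.as_matrix().T@Rc).round(2))
plan([.33,.26,.22],0,.4,10)
E
```

```text
[ 0.07556926  0.0002585  -0.13947581] [[ 0.    0.96  0.28]
 [ 1.   -0.   -0.  ]
 [-0.    0.28 -0.96]]
t 1.05 p [0.2874 0.6107 0.2454] rv [ 0.088  0.393 -0.434]
[,1.88,2.99,0.25,0.009,0.039,-0.043,]
[,1.74,3.07,0.3,0.009,0.039,-0.043,]
[,1.59,3.15,0.34,0.009,0.039,-0.043,]
[,1.44,3.22,0.37,0.009,0.039,-0.043,]
[,1.28,3.28,0.39,0.009,0.039,-0.043,]
[,1.12,3.33,0.41,0.009,0.039,-0.043,]
[,0.96,3.38,0.42,0.009,0.039,-0.043,]
[,0.79,3.43,0.43,0.009,0.039,-0.043,]
[,0.63,3.46,0.42,0.009,0.039,-0.043,]
[,0.46,3.49,0.42,0.009,0.039,-0.043,]
```

```bash
python3 -m creep '[[0,1.9,3,0.2,0.01,0.04,-0.04],[0,1.7,3.1,0.3,0.01,0.04,-0.04],[0,1.6,3.1,0.3,0.01,0.04,-0.04],[0,1.4,3.2,0.4,0.01,0.04,-0.04],[0,1.3,3.3,0.4,0.01,0.04,-0.04],[0,1.1,3.3,0.4,0.01,0.04,-0.04],[0,1,3.4,0.4,0.01,0.04,-0.04],[0,0.8,3.4,0.4,0.01,0.04,-0.04],[0,0.6,3.5,0.4,0.01,0.04,-0.04],[0,0.5,3.5,0.4,0.01,0.04,-0.04],[0,0,0,0,0,0,0]]' 20
python3 - <<'E'
from h import *
p,r,o=pose();im=env.read_camera("wrist");cv2.imwrite("pics/w1.png",im)
for n in ["door_hinge","door_handle","hood_hinge","hood_handle"]:
    print(n,[(np.round(d["point"],1).tolist(),round(d["confidence"],2)) for d in env.pinpoint("wrist",n)][:2])
c=env.get_calibration("wrist")
for n,P in dict(d=[.401,.221,.091],h=[.481,.267,.196],dh=[.434,.367,.021]).items():print(n,proj(c,P))
print(o["joint_positions"],p)
E
```

```text
time_s: 2.15
tcp_pos: [0.3248, 0.2542, 0.218]
ee_rot: [0.979, -0.017, 0.203, -0.004]
wrist_force: [-0.3, 0.0, -0.4]
finger_gap: 0.0878
grasp_force: 0.0
door_hinge [([196.6, 210.2], 0.9)]
door_handle [([198.6, 355.7], 0.88)]
hood_hinge []
hood_handle [([38.0, 283.6], 0.59)]
d [[363.70224881 208.56113928]]
h [[301.08719624  45.27131649]]
dh [[222.97090695 197.59501093]]
[ 1.50593523 -0.24653378 -0.97339113  0.53744055 -0.88941118 -0.32207467] [0.32475952 0.25416038 0.2180355 ]
```

View pics/w1.png

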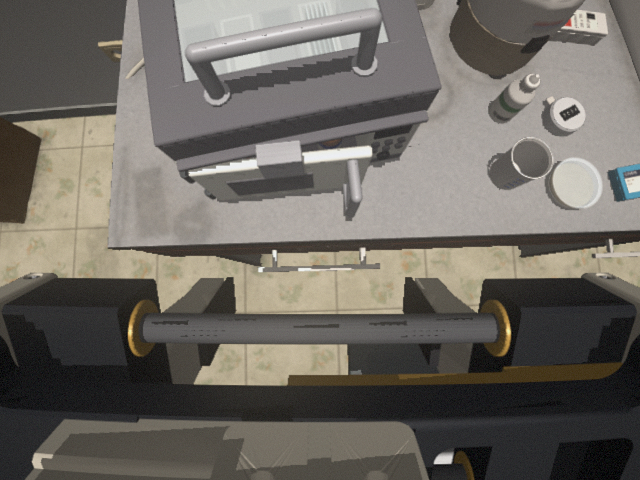

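The wrist view shows the door's upright handle at about (355, 195) and the hood bow from (195, 47) to (375, 15). Next step is to refit with these points.

```bash
sed -i 's/("scene","side")}/("scene","side","wrist")}/; s/^C=/obs+=[("wrist","dh",(196.6,210.2)),("wrist","d",(198.6,355.7)),("wrist","h",(38,283.6))]*2\nC=/' fit.py; python3 fit.py
cat >> h.py <<'E'
E
python3 - <<'E'
from h import *
# placeholder plan to pre-grasp computed from fit in the next step
E
```

```text
[0.54231783 0.28480122 0.14080358 0.07386681] 74.65557593695326
[[-0.4, -0.5], [-2.3, -3.3], [0.1, -3.9], [-3.6, -0.2], [-1.9, -2.7], [-1.3, -2.9], [0.2, -1.1], [0.9, -0.5], [-0.6, -4.2], [-3.4, -3.9], [-3.7, -1.9], [4.4, -1.7], [-2.0, 0.1], [1.3, 1.0], [4.4, -1.7], [-2.0, 0.1], [1.3, 1.0]]
d [0.41019411 0.22933622 0.091     ]
h [0.48588193 0.27680191 0.196     ]
dh [0.43741266 0.37648631 0.021     ]
scene [-0.1906458  -0.67609909  0.82857051]
side [-0.83690025 -0.34872233  0.87669115]
wrist [0.33871778 0.25739383 0.37816996]
```

```bash
python3 - <<'E'
from h import *
plan([.375,.229,.168],.06,.4,4)
E
```

```text
t 2.4 p [0.325  0.2609 0.2201] rv [ 0.019 -0.01  -0.09 ]
[,0.66,0.78,1.69,0.005,-0.002,-0.023,]
[,0.64,0.8,1.68,0.005,-0.002,-0.023,]
[,0.63,0.83,1.68,0.005,-0.002,-0.023,]
[,0.61,0.85,1.67,0.005,-0.002,-0.023,]
```

```bash
python3 -m creep '[[0,0.7,0.8,1.7,0.005,0,-0.02],[0,0.6,0.8,1.7,0.005,0,-0.02],[0,0.6,0.8,1.7,0.005,0,-0.02],[0,0.6,0.8,1.7,0.005,0,-0.02],[0,0,0,0,0,0,0],[0,0,0,0,0,0,0],[0,0,0,0,0,0,0]]'
python3 - <<'E'
from h import *
c=env.get_calibration("wrist");p,r,o=pose();im=env.read_camera("wrist");cv2.imwrite("pics/w2.png",im)
for n in ["door_hinge","door_handle","hood_handle"]:
    print(n,[(np.round(d["point"],1).tolist(),round(d["confidence"],2)) for d in env.pinpoint("wrist",n)][:2])
for n,P in dict(d=[.410,.229,.091],d2=[.401,.221,.091]).items():print(n,proj(c,P))
print(o["joint_positions"],p)
import pickle;pickle.dump(c,open("c2.pkl","wb"));p,r,o=pose();print(p,r.as_matrix().round(2))
E
```

```text
time_s: 3.1
tcp_pos: [0.3806, 0.2354, 0.1805]
ee_rot: [0.981, 0.024, 0.194, -0.003]
wrist_force: [0.0, -0.9, 0.3]
finger_gap: 0.0875
grasp_force: 0.0
door_hinge [([229.7, 179.5], 0.64)]
door_handle [([262.1, 340.2], 0.62)]
hood_handle [([76.3, 253.1], 0.91)]
d [[328.39299731 258.28255312]]
d2 [[338.650702   270.95722198]]
[ 1.23912182 -0.14721398 -1.01521809  0.62479932 -0.65248055 -0.11328729] [0.38055264 0.23543154 0.18050908]
[0.38030676 0.2354569  0.18065131] [[ 0.92  0.05  0.38]
 [ 0.05 -1.    0.02]
 [ 0.38  0.   -0.92]]
```

View pics/w2.png

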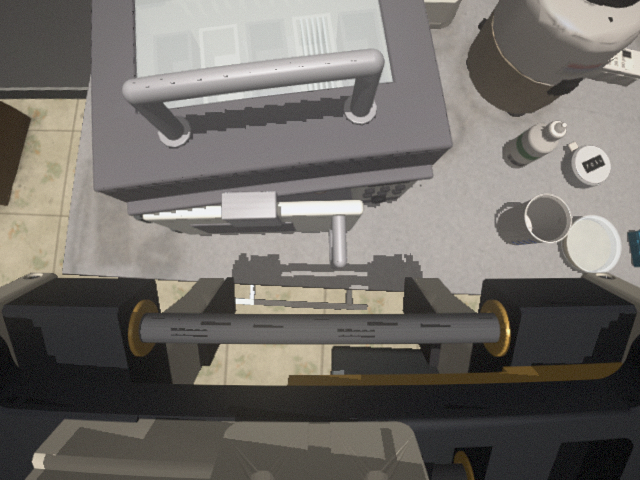

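```bash
cat >> h.py <<'E'
def ray(c,uv,z):
    from scipy.optimize import fsolve
    return fsolve(lambda q: proj(c,[q[0],q[1],z])[0]-uv,[.42,.25])
E
cat > fit2.py <<'E'
import pickle;from h import *;import fit
E
sed -i 's/^C=.*/import pickle\nobs=[o for o in obs if o[0]!="wrist"]+[("wrist","dh",(229.7,179.5)),("wrist","d",(262.1,340.2)),("wrist","h",(76.3,253.1))]*2\nC={c:env.get_calibration(c) for c in("scene","side")};C["wrist"]=pickle.load(open("c2.pkl","rb"))/' fit.py
python3 fit.py; python3 - <<'E'
from h import *;import pickle
c=pickle.load(open("c2.pkl","rb"))
print(ray(c,[340.2,262],.091),ray(c,[253,76.3],.196),ray(c,[179.5,229.7],.021))
print("bar ends",ray(c,[130,91],.196),ray(c,[377,57],.196))
plan([.410,.227,.085],.06,.3,6)
E
```

```text
[0.54226227 0.27993039 0.16842608 0.10237638] 51.20127714843994
[[0.6, 0.1], [-1.4, -1.9], [1.2, -2.2], [-3.0, 0.2], [-0.3, -1.9], [-0.7, -2.5], [1.8, -0.8], [3.4, 0.5], [0.2, -4.0], [-1.1, -3.6], [-2.9, -1.7], [3.4, -0.6], [-1.9, 0.0], [0.3, 0.7], [3.4, -0.6], [-1.9, 0.0], [0.3, 0.7]]
d [0.4075158  0.22155724 0.091     ]
h [0.48606883 0.27037542 0.196     ]
dh [0.43486487 0.36868313 0.021     ]
scene [-0.1906458  -0.67609909  0.82857051]
side [-0.83690025 -0.34872233  0.87669115]
wrist [0.39717796 0.23658745 0.33828332]
[0.40766553 0.22013096] [0.48642288 0.27057648] [0.4341563 0.3720139]
bar ends [0.47749539 0.32766284] [0.49913472 0.21371256]
t 3.3 p [0.3803 0.2355 0.1807] rv [ 0.007 -0.091 -0.01 ]
[,-0.16,0.16,1.66,0.001,-0.015,-0.002,]
[,-0.13,0.16,1.66,0.001,-0.015,-0.002,]
[,-0.11,0.16,1.66,0.001,-0.015,-0.002,]
[,-0.08,0.17,1.66,0.001,-0.015,-0.002,]
[,-0.06,0.17,1.67,0.001,-0.015,-0.002,]
[,-0.03,0.17,1.67,0.001,-0.015,-0.002,]
```

```bash
python3 -m creep '[[0,-0.2,0.25,1.7,0,-0.015,0],[0,-0.1,0.25,1.7,0,-0.015,0],[0,-0.1,0.25,1.7,0,-0.015,0],[0,-0.1,0.25,1.7,0,-0.015,0],[0,-0.1,0.25,1.6,0,-0.015,0],[0,0,0.2,1.6,0,-0.015,0],[0,0,0,0,0,0,0],[0,0,0,0,0,0,0]]'
python3 - <<'E'
from h import *
p,r,o=pose();print(p,o["joint_positions"],r.as_matrix()[:,2].round(2))
im=env.read_camera("wrist");cv2.imwrite("pics/w3.png",im[150:400,200:520])
E
```

```text
time_s: 4.1
tcp_pos: [0.4164, 0.2271, 0.0972]
ee_rot: [0.99, 0.023, 0.139, 0.002]
wrist_force: [1.5, 1.0, -0.2]
finger_gap: 0.0876
grasp_force: 0.0
[0.41643166 0.22707415 0.09718967] [ 1.02821908  0.06699392 -1.01597113  0.62969588 -0.41017018  0.01838521] [ 0.28  0.   -0.96]
```

View pics/w3.png

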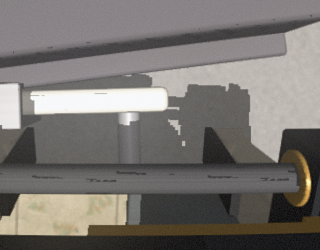

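The crop shows the bar (column ~330, row ~265 of the full frame) between the fingers. The TCP sits about 9 mm too far forward because joint 3 is near its limit, so I'll reduce the tilt and pull back.

```bash
python3 -m creep '[[0,-0.3,0.2,0.2,0,-0.05,0],[0,-0.3,0.2,0.2,0,-0.05,0],[0,-0.3,0.2,0.2,0,-0.05,0],[0,0,0,0.1,0,0,0],[0,0,0,0,0,0,0]]'
python3 - <<'E'
from h import *
p,r,o=pose();print(p,o["joint_positions"],r.as_matrix()[:,2].round(2),o["wrist_force"])
E
```

```text
time_s: 4.65
tcp_pos: [0.4097, 0.221, 0.0887]
ee_rot: [0.998, 0.023, 0.066, 0.003]
wrist_force: [0.3, 0.3, -0.2]
finger_gap: 0.0875
grasp_force: 0.0
[0.40973307 0.22102734 0.0887364 ] [ 1.00649028  0.12624706 -0.8131015   0.20873339 -0.57299973  0.43814781] [ 0.13 -0.   -0.99] [ 0.26675487  0.2528255  -0.15394763]
```

```bash
python3 -m creep '[[1,0,0,0,0,0,0],[1,0,0,0,0,0,0],[1,0,0,0,0,0,0],[1,0,0,0,0,0,0],[1,0,0,0,0,0,0],[1,0,0,0,0,0,0],[1,0,0,0,0,0,0],[1,0,0,0,0,0,0]]' 15
cat >> h.py <<'E'
def swing(total,n,turn=1.0,hinge=(.4345,.3690)):
    p,r,o=pose(); H=np.array([*hinge,p[2]]); print("t",o["time_s"],p.round(4),"rad",np.linalg.norm(p-H),"F",np.round(o["wrist_force"],1))
    q,rr=p,r
    for i in range(n):
        Z=R.from_euler('z',-total/n); q2=H+Z.apply(q-H); T=R.from_euler('z',-total*turn/n)*rr
        print("[1",*(rr.inv().apply(q2-q)*100).round(2),*(rr.inv()*T).as_rotvec().round(3),"]",sep=",")
        q,rr=q2,T
    print("end",q)
E
python3 -c "
from h import *
swing(.5,10)"
```

```text
time_s: 5.45
tcp_pos: [0.4096, 0.2207, 0.0882]
ee_rot: [0.998, 0.023, 0.065, 0.003]
wrist_force: [0.3, 0.1, 0.7]
finger_gap: 0.0289
grasp_force: 0.0
t 5.45 [0.4096 0.2207 0.0882] rad 0.15041698886074759 F [0.3 0.1 0.7]
[1,-0.72,-0.18,-0.1,-0.006,-0.0,0.05,]
[1,-0.72,-0.18,-0.1,-0.006,-0.0,0.05,]
[1,-0.72,-0.18,-0.1,-0.006,-0.0,0.05,]
[1,-0.72,-0.18,-0.1,-0.006,-0.0,0.05,]
[1,-0.72,-0.18,-0.1,-0.006,-0.0,0.05,]
[1,-0.72,-0.18,-0.1,-0.006,-0.0,0.05,]
[1,-0.72,-0.18,-0.1,-0.006,-0.0,0.05,]
[1,-0.72,-0.18,-0.1,-0.006,-0.0,0.05,]
[1,-0.72,-0.18,-0.1,-0.006,-0.0,0.05,]
[1,-0.72,-0.18,-0.1,-0.006,-0.0,0.05,]
end [0.34149696 0.25078111 0.08821322]
```

```bash
python3 -m creep '[[1,0,0,0,0,0,0],[1,0,0,0,0,0,0],[1,0,0,0,0,0,0],[1,0,0,0,0,0,0]]' 15
python3 -m creep '[[1,-0.4,-0.1,0,-0.003,0,0.025],[1,-0.7,-0.2,-0.1,-0.006,0,0.05],[1,-0.7,-0.2,-0.1,-0.006,0,0.05],[1,-0.7,-0.2,-0.1,-0.006,0,0.05],[1,-0.7,-0.2,-0.1,-0.006,0,0.05]]'
python3 -c "
from h import *
print(env.get_obs()['joint_positions'],pose()[1].as_matrix().round(2).tolist());swing(.4,6)"
```

```text
time_s: 5.85
tcp_pos: [0.4099, 0.2217, 0.0884]
ee_rot: [0.998, 0.023, 0.065, 0.002]
wrist_force: [2.0, 4.5, -3.6]
finger_gap: 0.0093
grasp_force: 15.0
time_s: 6.35
tcp_pos: [0.3777, 0.2311, 0.0883]
ee_rot: [0.994, -0.091, 0.065, 0.009]
wrist_force: [0.6, -0.0, 1.5]
finger_gap: 0.0097
grasp_force: 15.0
[ 1.1025863   0.10296387 -0.85032398  0.22871097 -0.59892016  0.09788355] [[0.97, -0.18, 0.13], [-0.18, -0.98, -0.03], [0.13, 0.01, -0.99]]
t 6.35 [0.3777 0.2311 0.0883] rad 0.1491250791142268 F [ 0.6 -0.   1.5]
[1,-0.96,-0.24,-0.13,-0.009,-0.0,0.066,]
[1,-0.96,-0.24,-0.13,-0.009,-0.0,0.066,]
[1,-0.96,-0.24,-0.13,-0.009,-0.0,0.066,]
[1,-0.96,-0.24,-0.13,-0.009,-0.0,0.066,]
[1,-0.96,-0.24,-0.13,-0.009,-0.0,0.066,]
[1,-0.96,-0.24,-0.13,-0.009,-0.0,0.066,]
end [0.32846862 0.26413992 0.08828271]
```

```bash

python3 -m creep '[[1,-0.9,-0.2,-0.1,-0.01,0,0.065],[1,-1,-0.2,-0.1,-0.01,0,0.065],[1,-1,-0.3,-0.1,-0.01,0,0.065],[1,-0.9,-0.2,-0.1,-0.01,0,0.065],[1,-1,-0.2,-0.1,-0.01,0,0.065],[1,-0.9,-0.3,-0.1,-0.01,0,0.065]]'
python3 -c "
from h import *
print(env.get_obs()['joint_positions'],pose()[1].as_matrix().round(2).tolist());swing(.5,8)"
```

```text
time_s: 6.95
tcp_pos: [0.3293, 0.2637, 0.0878]
ee_rot: [0.956, -0.284, 0.064, 0.026]
wrist_force: [-3.9, -4.4, 22.2]
finger_gap: 0.0096
grasp_force: 15.1
[ 1.26264827  0.10991609 -0.83539311  0.20357345 -0.68529282 -0.42987624] [[0.83, -0.55, 0.11], [-0.54, -0.84, -0.09], [0.14, 0.01, -0.99]]
t 6.95 [0.3293 0.2637 0.0878] rad 0.1488106357997757 F [-3.9 -4.4 22.2]
[1,-0.89,-0.22,-0.13,-0.009,-0.001,0.062,]
[1,-0.89,-0.22,-0.13,-0.009,-0.001,0.062,]
[1,-0.89,-0.22,-0.13,-0.009,-0.001,0.062,]
[1,-0.89,-0.22,-0.13,-0.009,-0.001,0.062,]
[1,-0.89,-0.22,-0.13,-0.009,-0.001,0.062,]
[1,-0.89,-0.22,-0.13,-0.009,-0.001,0.062,]
[1,-0.89,-0.22,-0.13,-0.009,-0.001,0.062,]
[1,-0.89,-0.22,-0.13,-0.009,-0.001,0.062,]
end [0.29172211 0.32705863 0.08779253]
```

```bash

python3 -m creep '[[1,-0.9,-0.2,-0.3,-0.01,0,0.06],[1,-0.9,-0.2,-0.3,-0.01,0,0.06],[1,-0.9,-0.2,-0.2,-0.01,0,0.06],[1,-0.9,-0.2,-0.1,-0.01,0,0.06],[1,-0.9,-0.2,-0.1,-0.01,0,0.06],[1,-0.9,-0.2,-0.15,-0.01,0,0.06]]'
python3 -c "
from h import *
print(env.get_obs()['joint_positions'],pose()[1].as_matrix().round(2).tolist());swing(.4,6)"
```

```text
time_s: 7.55
tcp_pos: [0.2972, 0.3114, 0.0901]
ee_rot: [0.889, -0.452, 0.058, 0.041]
wrist_force: [18.5, 7.6, -17.9]
finger_gap: 0.0098
grasp_force: 14.8
[ 1.35392945  0.16350951 -0.73317962  0.13026924 -0.78688438 -0.82000406] [[0.59, -0.81, 0.07], [-0.8, -0.59, -0.13], [0.14, 0.02, -0.99]]
t 7.55 [0.2972 0.3114 0.0901] rad 0.14891755358063005 F [ 18.5   7.6 -17.9]
[1,-0.95,-0.26,-0.14,-0.009,-0.001,0.066,]
[1,-0.95,-0.26,-0.14,-0.009,-0.001,0.066,]
[1,-0.95,-0.26,-0.14,-0.009,-0.001,0.066,]
[1,-0.95,-0.26,-0.14,-0.009,-0.001,0.066,]
[1,-0.95,-0.26,-0.14,-0.009,-0.001,0.066,]
[1,-0.95,-0.26,-0.14,-0.009,-0.001,0.066,]
end [0.28558299 0.36940093 0.09012022]
```

```bash

python3 -m creep '[[1,-0.9,-0.4,0,-0.01,0,0.066],[1,-0.9,-0.4,0,-0.01,0,0.066],[1,-0.9,-0.3,-0.1,-0.01,0,0.066],[1,-0.9,-0.3,-0.1,-0.01,0,0.066],[1,-0.9,-0.3,-0.1,-0.01,0,0.066],[1,-0.4,-0.1,-0.1,0,0,0.03],[1,0,0,0,0,0,0]]'
python3 -c "
from h import *
p,r,o=pose();d=p-[.4345,.369,0];print(p,o['joint_positions'],r.as_matrix().round(2).tolist(),'open',-1.645-np.arctan2(d[1],d[0]))"
```

```text
time_s: 8.25
tcp_pos: [0.2866, 0.3596, 0.0866]
ee_rot: [0.792, -0.605, 0.053, 0.056]
wrist_force: [-24.5, -1.2, 17.1]
finger_gap: 0.0102
grasp_force: 15.0
[0.28662353 0.35960482 0.08660463] [ 1.36782311  0.24831577 -0.60123287  0.06126536 -0.86984654 -1.14454208] [[0.26, -0.96, 0.02], [-0.95, -0.26, -0.15], [0.15, 0.02, -0.99]] open 1.433143930678698
```

```bash

python3 -m creep '[[0,0,0,0,0,0,0],[0,0,0,0,0,0,0],[0,0,0,0,0,0,0],[0,0,0,0,0,0,0],[0,0,0,0,0,0,0],[0,0,0,-1,0,0,0],[0,0,0,-3,0,0,0],[0,0,0,-4,0,0,0],[0,0,0,-4,0,0,0],[0,0,0,-4,0,0,0],[0,0,0,-3,0,0,0],[0,0,0,0,0,0,0]]'
python3 - <<'E'
from h import *
# hood grasp: tool y along stainer x (yaw .18): tool x yaw = .18 - pi/2 
p,r,o=pose();print(o['joint_positions'],o["wrist_force"])
plan([.486,.270,.28],.18-np.pi/2,0,6)
E
```

```text
time_s: 9.45
tcp_pos: [0.2863, 0.3914, 0.2792]
ee_rot: [0.793, -0.604, 0.053, 0.05]
wrist_force: [-0.2, -0.2, -0.8]
finger_gap: 0.0875
grasp_force: 0.0
[ 1.38530222  0.08769789 -0.29349863  0.05064349 -1.32738819 -1.13193743] [-0.24750194 -0.16082041 -0.84007928]
t 9.45 p [0.2863 0.3914 0.2792] rv [ 0.01  -0.146  0.089]
[,2.81,-2.67,0.35,0.002,-0.024,0.015,]
[,2.78,-2.71,0.29,0.002,-0.024,0.015,]
[,2.74,-2.76,0.23,0.002,-0.024,0.015,]
[,2.71,-2.8,0.17,0.002,-0.024,0.015,]
[,2.67,-2.83,0.11,0.002,-0.024,0.015,]
[,2.63,-2.87,0.05,0.002,-0.024,0.015,]
```

```bash

python3 -m creep '[[0,2.8,-2.7,0.3,0,-0.024,0.015],[0,2.8,-2.7,0.3,0,-0.024,0.015],[0,2.7,-2.8,0.2,0,-0.024,0.015],[0,2.7,-2.8,0.2,0,-0.024,0.015],[0,2.7,-2.8,0.1,0,-0.024,0.015],[0,2.6,-2.9,0,0,-0.024,0.015],[0,0,0,0,0,0,0],[0,0,0,0,0,0,0],[0,0,0,0,0,0,0]]'
python3 - <<'E'
from h import *;import pickle
c=env.get_calibration("wrist");p,r,o=pose();im=env.read_camera("wrist");cv2.imwrite("pics/w4.png",im)
for n in ["door_handle","hood_handle"]:
    print(n,[(np.round(d["point"],1).tolist(),round(d["confidence"],2)) for d in env.pinpoint("wrist",n)][:2])
d=env.pinpoint("wrist","hood_handle")
if d: print("h",ray(c,d[0]["point"][::-1],.196))
pickle.dump(c,open("c4.pkl","wb"));print("exp",proj(c,[.486,.27,.196]),o["joint_positions"])
im=env.read_camera("scene");cv2.imwrite("pics/s4.png",im[130:330,130:370])
plan([.486,.27,.196],.18-np.pi/2,0,4)
E
```

```text
time_s: 10.35
tcp_pos: [0.4848, 0.268, 0.2755]
ee_rot: [0.767, -0.642, -0.001, 0.008]
wrist_force: [0.0, -0.8, 0.7]
finger_gap: 0.0879
grasp_force: 0.0
door_handle []
hood_handle [([263.2, 311.9], 0.72)]
h [0.48732142 0.27266056]
exp [[314.42424806 259.956039  ]] [ 0.8573997   0.15096336 -0.19822598 -0.00163626 -1.23858155 -0.67941003]
t 10.6 p [0.4847 0.2687 0.2757] rv [ 0.014 -0.009 -0.001]
[,-0.04,-0.07,1.99,0.003,-0.002,-0.0,]
[,-0.04,-0.06,1.99,0.003,-0.002,-0.0,]
[,-0.04,-0.05,1.99,0.003,-0.002,-0.0,]
[,-0.03,-0.05,1.99,0.003,-0.002,-0.0,]
```

View pics/w4.png

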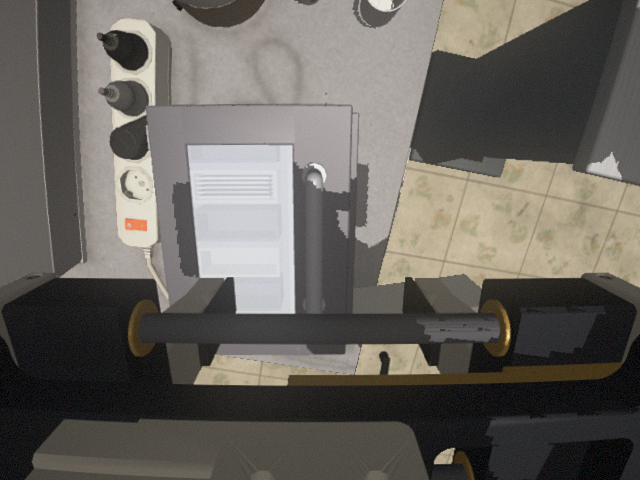

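View pics/s4.png

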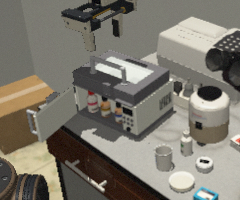

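The scene crop shows the door standing wide open with the hood shut. In the wrist view the bow bar is upright at column ~315, rows 175–310, square to the finger line, so I'm lowering onto it.

```bash

python3 -m creep '[[0,0,-0.1,2,0.003,0,0],[0,0,-0.1,2,0.003,0,0],[0,0,-0.1,2,0.003,0,0],[0,0,0,1.8,0,0,0],[0,0,0,0,0,0,0],[0.6,0,0,0,0,0,0],[1,0,0,0,0,0,0],[1,0,0,0,0,0,0],[1,0,0,0,0,0,0],[1,0,0,0,0,0,0],[1,0,0,0,0,0,0],[1,0,0,0,0,0,0]]' 15
python3 -m creep '[[1,0,0,0,0,0,0],[1,0,0,0,0,0,0],[1,0,0,0,0,0,0],[1,0,0,0,0,0,0],[1,0,0,0,0,0,0],[1,0,0,0,0,0,0]]' 20
cat >> h.py <<'E'
YAW=.18
def hang(p0,ang0=0):
    p,r,o=pose(); e=np.array([np.cos(YAW),np.sin(YAW),0]); d=p-p0; return d@e,d[2],p,r,o
E
python3 - <<'E'
from h import *
p,r,o=pose();print(p,r.as_matrix().round(3).tolist());np.save("p0.npy",p)
E
```

```text
time_s: 11.8
tcp_pos: [0.4877, 0.2677, 0.1976]
ee_rot: [0.767, -0.642, 0.002, 0.005]
wrist_force: [0.6, 0.3, -0.1]
finger_gap: 0.037
grasp_force: 0.0
time_s: 12.4
tcp_pos: [0.4876, 0.2677, 0.1975]
ee_rot: [0.767, -0.642, 0.002, 0.005]
wrist_force: [-1.0, -0.3, 1.2]
finger_gap: 0.0111
grasp_force: 20.0
[0.48757689 0.26767927 0.19747711] [[0.176, -0.984, -0.003], [-0.984, -0.176, -0.01], [0.009, 0.005, -1.0]]
```

```bash

python3 -m creep '[[1,0,-0.42,-0.64,0,0,0],[1,0,-0.42,-0.64,0,0,0],[1,0,-0.48,-0.59,0,0,0],[1,0,-0.48,-0.59,0,0,0],[1,0,0,0,0,0,0]]' 20
cat > ang.py <<'E'
from h import *
p0=np.load("p0.npy");x,z,p,r,o=hang(p0)
print("x,z mm",x*1e3,z*1e3,"theta",np.arctan2(.078+z,.132-x)-.534,"rad",np.hypot(.078+z,.132-x),"F",np.round(o["wrist_force"],1),o["grasp_force"],o["time_s"],np.round(o["joint_positions"],2))
E
python3 ang.py
```

```text
time_s: 12.9
tcp_pos: [0.5057, 0.2708, 0.2233]
ee_rot: [0.767, -0.642, 0.002, 0.005]
wrist_force: [-7.5, -0.4, 3.8]
finger_gap: 0.0111
grasp_force: 20.0
x,z mm 18.375193995068358 25.86993806443594 theta 0.2065771501498842 rad 0.15394661598478906 F [-7.5 -0.4  3.8] 20.003469586372375 12.9 [ 0.84  0.21 -0.24  0.   -1.12 -0.66]
```

```bash

python3 -m creep '[[1,0,-0.54,-0.54,0,0,0],[1,0,-0.54,-0.54,0,0,0],[1,0,-0.59,-0.48,0,0,0],[1,0,-0.59,-0.48,0,0,0],[1,0,-0.64,-0.43,0,0,0],[1,0,-0.64,-0.43,0,0,0],[1,0,0,0,0,0,0]]' 20
python3 ang.py
```

```text
time_s: 13.6
tcp_pos: [0.5416, 0.2771, 0.2529]
ee_rot: [0.767, -0.642, 0.003, 0.004]
wrist_force: [-4.6, -3.1, 8.1]
finger_gap: 0.0113
grasp_force: 20.0
x,z mm 54.785213905188364 55.4706248354836 theta 0.5123242889018231 rad 0.15419640360800224 F [-4.6 -3.1  8.1] 19.99978333711624 13.6 [ 0.8   0.25 -0.13  0.01 -1.2  -0.62]
```

```bash

python3 -m creep '[[1,0,-0.67,-0.33,0,0,0],[1,0,-0.67,-0.33,0,0,0],[1,0,-0.71,-0.25,0,0,0],[1,0,-0.71,-0.25,0,0,0],[1,0,-0.73,-0.2,0,0,0],[1,0,-0.73,-0.2,0,0,0],[1,0,0,0,0,0,0],[1,0,0,0,0,0,0],[1,0,0,0,0,0,0],[1,0,0,0,0,0,0]]' 20
python3 ang.py
python3 - <<'E'
from h import *
im=env.read_camera("scene");cv2.imwrite("pics/s5.png",cv2.resize(im[100:330,130:370],None,fx=2,fy=2))
E
```

```text
time_s: 14.6
tcp_pos: [0.5835, 0.2844, 0.2681]
ee_rot: [0.767, -0.642, 0.003, 0.004]
wrist_force: [0.3, -5.4, 4.8]
finger_gap: 0.0107
grasp_force: 20.0
x,z mm 97.34137910851855 70.62725189985541 theta 0.8076988498072979 rad 0.1526148092728963 F [ 0.3 -5.4  4.8] 20.00441551208496 14.6 [ 0.76  0.31 -0.01  0.01 -1.26 -0.58]
```

View pics/s5.png

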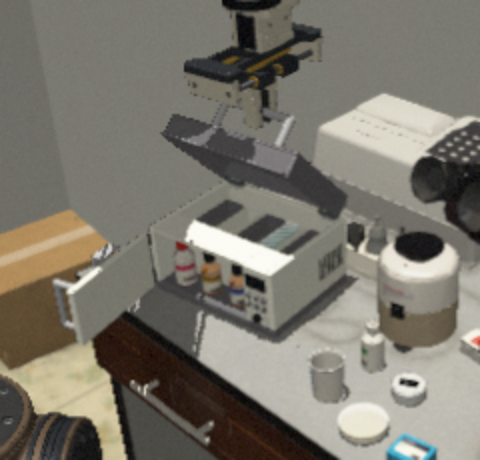

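The picture shows the hood held about 45° open, with the fingers on the bow and the door wide open. Easing it back now.

```bash

python3 -m creep '[[1,0,0.36,0.09,0,0,0],[1,0,0.73,0.2,0,0,0],[1,0,0.72,0.22,0,0,0],[1,0,0.71,0.27,0,0,0],[1,0,0.69,0.32,0,0,0],[1,0,0.6,0.3,0,0,0],[1,0,0.3,0.15,0,0,0],[1,0,0,0,0,0,0],[1,0,0,0,0,0,0],[1,0,0,0,0,0,0],[1,0,0,0,0,0,0],[1,0,0,0,0,0,0]]' 20
python3 ang.py
```

```text
time_s: 15.85
tcp_pos: [0.5413, 0.2776, 0.2508]
ee_rot: [0.767, -0.642, 0.002, 0.005]
wrist_force: [-0.3, -4.6, 0.7]
finger_gap: 0.0112
grasp_force: 20.0
x,z mm 54.683506486926824 53.31994429408521 theta 0.5046793445927773 rad 0.15239018320928266 F [-0.3 -4.6  0.7] 20.016298592090607 15.85 [ 0.8   0.25 -0.13  0.01 -1.2  -0.62]
```

```bash
python3 -m creep '[[1,0,0,0,0,0,0],[1,0,0,0,0,0,0],[1,0,0,0,0,0,0],[1,0,0,0,0,0,0],[1,0,0,0,0,0,0]]' 20
python3 ang.py; python3 -c "
from h import *
print(env.close_job())"
```

```text
time_s: 16.35
tcp_pos: [0.5414, 0.2777, 0.2508]
ee_rot: [0.767, -0.642, 0.002, 0.005]
wrist_force: [-0.3, -5.7, 0.9]
finger_gap: 0.011
grasp_force: 20.0
x,z mm 54.70041204657808 53.34803421958545 theta 0.5048684435528483 rad 0.15240581482055796 F [-0.3 -5.7  0.9] 20.016188621520996 16.35 [ 0.8   0.25 -0.13  0.01 -1.2  -0.62]
the job is handed in; nothing more can be done
None
```

I handed the job in at 16.4 s with the door open about 1.43 rad and the hood lifted to about 0.81 rad, then eased back and held still at about 0.50 rad with a 20 N grip; these angles come from the arm's position, and no verdict came back.

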